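# Shim the rocking corner of the balance stand

### The job

The square metal plate of the balance stand rocks because one of its four corners is badly supported. Press on the plate's corners with a fingertip to find the one that dips, then press the steel shim tab beside that corner down flat, so that the plate sits level and no longer rocks. Leave the other three tabs standing up, do not grip or lift anything, and leave the check weight, the vials and the other things where they are.

Things in the scene. Friction and masses are not known exactly. Their poses are not given: they have to be found in the camera images.
- plate: Square aluminium plate of the balance stand, 160 x 160 x 8 mm, its rim turned down to hide the four corner pins that carry it; one pin, not always the same, is too short. Origin at the centre of its underside, 25 mm above the work surface (top face 33 mm); x to its far side, y to its left, z up. Level at the start, and springs back level when let go.
- corner_near_left (a point): point on the plate's top face over the near left corner's pin (as seen from the robot), 60 mm along x and 66 mm along y from the plate's centre: press here to try this corner. A sound corner gives under 1.5 mm; the one with the short pin dips about 5 mm against a spring (some 4 N) and then meets its pin. Moves with the plate.
- corner_near_right (a point): point on the plate's top face over the near right corner's pin (as seen from the robot), 60 mm along x and 66 mm along y from the plate's centre: press here to try this corner. A sound corner gives under 1.5 mm; the one with the short pin dips about 5 mm against a spring (some 4 N) and then meets its pin. Moves with the plate.
- corner_far_left (a point): point on the plate's top face over the far left corner's pin (as seen from the robot), 60 mm along x and 66 mm along y from the plate's centre: press here to try this corner. A sound corner gives under 1.5 mm; the one with the short pin dips about 5 mm against a spring (some 4 N) and then meets its pin. Moves with the plate.
- corner_far_right (a point): point on the plate's top face over the far right corner's pin (as seen from the robot), 60 mm along x and 66 mm along y from the plate's centre: press here to try this corner. A sound corner gives under 1.5 mm; the one with the short pin dips about 5 mm against a spring (some 4 N) and then meets its pin. Moves with the plate.
- shim_near_left (a joint): hinge angle of the near left corner's shim tab: 0 to 0.06 at the start (tab standing up at about 0.4 rad to the level), 0.4 when flat. It stays where it is left. Flat, it raises this corner's pin by 5 mm, which just fills the short pin's gap but pushes the plate out of level at a sound corner.
- tab_near_left (a point): place to press the near left corner's shim tab, a steel flap 28 mm wide, 51 mm long, 3 mm thick, hinged 4 mm outside the plate's left edge, 10.5 mm above the work surface, and pointing straight out from it. On its top face, mid-width, 34 mm from the hinge; about 25 mm above the work surface at the start, 12 mm when flat. Takes about 8 to 12 N.
- shim_near_right (a joint): hinge angle of the near right corner's shim tab: 0 to 0.06 at the start (tab standing up at about 0.4 rad to the level), 0.4 when flat. It stays where it is left. Flat, it raises this corner's pin by 5 mm, which just fills the short pin's gap but pushes the plate out of level at a sound corner.
- tab_near_right (a point): place to press the near right corner's shim tab, a steel flap 28 mm wide, 51 mm long, 3 mm thick, hinged 4 mm outside the plate's right edge, 10.5 mm above the work surface, and pointing straight out from it. On its top face, mid-width, 34 mm from the hinge; about 25 mm above the work surface at the start, 12 mm when flat. Takes about 8 to 12 N.
- shim_far_left (a joint): hinge angle of the far left corner's shim tab: 0 to 0.06 at the start (tab standing up at about 0.4 rad to the level), 0.4 when flat. It stays where it is left. Flat, it raises this corner's pin by 5 mm, which just fills the short pin's gap but pushes the plate out of level at a sound corner.
- tab_far_left (a point): place to press the far left corner's shim tab, a steel flap 28 mm wide, 51 mm long, 3 mm thick, hinged 4 mm outside the plate's left edge, 10.5 mm above the work surface, and pointing straight out from it. On its top face, mid-width, 34 mm from the hinge; about 25 mm above the work surface at the start, 12 mm when flat. Takes about 8 to 12 N.
- shim_far_right (a joint): hinge angle of the far right corner's shim tab: 0 to 0.06 at the start (tab standing up at about 0.4 rad to the level), 0.4 when flat. It stays where it is left. Flat, it raises this corner's pin by 5 mm, which just fills the short pin's gap but pushes the plate out of level at a sound corner.
- tab_far_right (a point): place to press the far right corner's shim tab, a steel flap 28 mm wide, 51 mm long, 3 mm thick, hinged 4 mm outside the plate's right edge, 10.5 mm above the work surface, and pointing straight out from it. On its top face, mid-width, 34 mm from the hinge; about 25 mm above the work surface at the start, 12 mm when flat. Takes about 8 to 12 N.
- weight: Bystander: bright steel check weight with a knob, 28 mm diameter, 41 mm tall, standing loose on the middle of the plate; origin at the centre of its underside.
- vial_left: Bystander: amber glass vial with a blue cap, 22 mm diameter, 32 mm tall, standing between the two left tabs; origin under its centre.
- vial_right: Bystander: clear glass vial with a blue cap, 22 mm diameter, 32 mm tall, standing between the two right tabs; origin under its centre.
- reagent: Bystander: glass bottle with a blue cap, 70 mm diameter, 150 mm tall, to the right; origin under its centre.
- beaker: Bystander: open glass beaker, 60 mm diameter, 75 mm tall, to the right; origin under its centre.
- spatula: Bystander: slim steel laboratory spatula, 170 mm long, 5 mm thick, lying beyond the stand; origin under its middle.
- vial_tray: Bystander: white divided tray 100 x 150 x 30 mm, to the left; origin under its centre.

How it is judged (in metres and radians):
On the way, in this order (a step that is already met when the one before it is completed fails the run):
1. the rocking corner dips under the pressing finger (angle between plate's own z axis and vertical above 0.03 rad and contact force between the fingers and plate above 0.5 N), for 0.05 s.
2. a shim tab is pressed flat and the plate is level (((value of joint shim_near_left above 0.34 rad and value of joint each of shim_near_right, shim_far_left, shim_far_right below 0.15 rad) or (value of joint shim_near_right above 0.34 rad and value of joint each of shim_near_left, shim_far_left, shim_far_right below 0.15 rad) or (value of joint shim_far_left above 0.34 rad and value of joint each of shim_near_left, shim_near_right, shim_far_right below 0.15 rad) or (value of joint shim_far_right above 0.34 rad and value of joint each of shim_near_left, shim_near_right, shim_far_left below 0.15 rad)) and angle between plate's own z axis and vertical below 0.012 rad), for 0.2 s.
At the end, for the whole second after the job is handed in: Exactly one shim tab is flat (hinge above 0.34 rad, 0.4 being fully flat), the other three still stand (below 0.15 rad), the plate is level within 0.012 rad (flattening a sound corner's tab tilts it by about 0.02 rad or more), and the bystanders are at rest (all of step 2 and linear speed of each of weight, vial_left, vial_right, reagent, beaker, spatula, vial_tray below 0.02 m/s); the robot touches nothing.
It fails at once if a second shim tab is pressed down (value of joint each of shim_near_left, shim_near_right above 0.2 rad or value of joint each of shim_near_left, shim_far_left above 0.2 rad or value of joint each of shim_near_left, shim_far_right above 0.2 rad or value of joint each of shim_near_right, shim_far_left above 0.2 rad or value of joint each of shim_near_right, shim_far_right above 0.2 rad or value of joint each of shim_far_left, shim_far_right above 0.2 rad).
It fails at once if the plate is lifted (height (world z) of plate above 0.0295 m).
It fails at once if a bystander is moved more than 25 mm, lifted or knocked over (distance of any of weight, vial_left, vial_right, reagent, beaker, spatula, vial_tray from where it was at the start of the episode above 0.025 m or angle between any of weight, vial_left, vial_right, reagent, beaker, spatula, vial_tray's own z axis and vertical above 0.35 rad).
It also fails if it takes over 51 s, if anything falls off the work surface, if the arm or the gripper's body presses on something with over 40 N, if the wrist force passes 120 N, or if a joint passes its speed limit or range.

### The arm

A 7-joint arm with a two-finger parallel gripper is mounted at the origin on the work surface. World frame = base frame: x ahead of the robot, y to its left, z up, the work surface at z = 0. Lengths are in m, angles in degrees, forces in N, time in s.
With the tool pointing down it reaches from about 0.425 to 0.95 m from the base axis. Payload 4.7 kg.
Tool frame: the origin (TCP) lies at the very end of the fingers, on their centre line; the grasp point (between the pads) lies arm.pinch_z behind it (arm.pinch_z is the distance from the TCP to the grasp point, in m); z points along the fingers, y is the direction in which the jaws open and shut (so a half turn about z gives the same grasp; the last joint's range is limited). The gripper opens to 85 mm and grips with 20 to 120 N. Pads are 22 mm wide; open, the fingers measure 114 mm over their backs; the gripper's body (76 mm by 85 mm) begins 54 mm behind the grasp point. The pads swing forward as they close: fully open they stand 13 mm farther back than shut.
Start: joints at [-69.322, 26.849, -2.785, 87.806, 1.381, 65.374, -4.715], TCP at [0.256, 0.624, 0.205] pointing down, gripper open.
Joint ranges: [-148.3, 148.3], [-19.14, 114.17], [-79.39, 73.82], [5.75, 140.21], [-59.74, 239.74], [12.07, 113.84], [-152.46, 152.46]. Speed limits (degrees/s): [147.25, 147.25, 180, 180, 180, 180, 180].

### API

Orientations are given as a 3x3 rotation matrix whose columns are the frame's x, y, z axes.
In Python, from plant import arm gives the robot as it stands.
- The arm moves only by the shell command python3 -m handwheel 'ROWS' [FORCE]. ROWS is JSON, a list of rows, each an object of numbers: "tx", "ty", "tz": the shift along the tool's x, y, z in cm; "ax", "ay", "az": the turn, a rotation vector about the tool's x, y, z in rad; "claw": the opening in per cent of the stroke, from 0 (shut) to 100 (fully open). A call has 1 to 20 rows; each row is the pose to reach, as a shift and turn from the pose commanded when the call began, along the tool's axes at that moment; what a row does not reach only later rows make up. A row lasts 1/8 s, in which the tool goes at most 62.5 mm and 10.7 degrees, less where a joint would pass 70% of its speed; a pose out of reach is approached as far as the arm can. A call with a gripper value outside its range is refused whole. The fingers move at their own pace and stop on an object; FORCE is the grip in N (left out, the last holds). Time passes only in rows, so rows that repeat a pose let the fingers close. It gives the time, the measured TCP pose, the force and the opening at its end, in the units of the state.
- arm.sense(): the state, without advancing time (a new reading comes with each control period).
- arm.get_image(name): name is "scene" or "top" or "wrist"; returns (picture, depth): 420x560x3 uint8, blue, green, red; 420x560 float32, m along the optical axis (not along the pixel's ray), 0 where there is no reading.
- arm.calibration(name): a dict with "fov_y" (degrees; the focal length in pixels is half the picture's height over the tangent of half this angle, whatever the lens; pixels are square), "cx", "cy" (the principal point, pixels), "T" (4x4, takes a point from camera to world coordinates); the wrist camera has in their place "T_tool_cam" (4x4, takes a point from camera to tool coordinates, whose origin is the TCP and whose axes are the flange's). Camera axes: x right, y down, z forward; pixel columns grow to the right and rows downward; lengths in m; the calibration is good to about 2 mm. The wrist camera is an equidistant fisheye: a pixel r from the principal point sees the ray r / f radians off the axis. A picture is of the moment at which its call begins: read the wrist's pose just before it. calibration takes no time and is no camera call.
- arm.finish_job(): hands the job in, once; it reports no verdict.
Trained networks look in the newest picture that a camera, given by its name, has taken for a name from the list of things; names that differ only in an ending like _2 or _b are one class to them, and where a whole thing is asked for, a point or a joint stands for the part that bears it (a point fixed in the world has none). Each returns a list of dicts, best first, with "score" (0 to 1); they miss things now and then, are a little off and sometimes report something else, mostly with a low value. They report only what shows in the picture. A call takes as long as a camera call.
- arm.look_for(camera, thing): "extent" ([left, top, right, bottom] in pixels, round what is visible of it).
- arm.outline_of(camera, thing): "pixels" (420x560 bool, what is visible of it) and "extent" ([left, top, right, bottom] in pixels, round what is visible of it).
- arm.mark_of(camera, thing): "location" ([column, row] in pixels: a listed point, or the origin of a listed thing).
The state is a dict: "time_s": time; "joints": joint angles; "dq": joint speeds; "joint_efforts": joint torques, N m; "position": TCP position; "orientation": TCP orientation; "contact_force": force on the tool from outside, world axes, zero at the start; "wrist_torque": the same for the moment, N m; "width": opening from 0.0 (shut) to 1.0 (fully open).
Only numpy, scipy, OpenCV 4.12 (cv2) and the standard library are available. Lean on these libraries where they do the work, as an engineer would, in place of code of your own. Each camera call takes 0.05 s, during which the arm holds its last target.

## Working session

There is one attempt and no reset: what is moved stays moved. The work goes in short steps, Python scripts to look and compute and a shell command to move; the robot and the scene stay as the last step left them, time stands still between calls to the robot, and variables do not carry over. Pictures are saved under pics/ and viewed, and the job is handed in when it is done.

```bash
mkdir -p pics; ls; cat > h.py <<'E'
import numpy as np, cv2
from plant import arm
def px2w(cam,u,v,d=None,z=None):
    c=arm.calibration(cam);f=210/np.tan(np.radians(c['fov_y'])/2)
    r=np.array([(u-c['cx'])/f,(v-c['cy'])/f,1.]);T=np.array(c['T'])
    if d is not None: return T[:3,:3]@(r*d)+T[:3,3]
    w=T[:3,:3]@r; return T[:3,3]+w*(z-T[2,3])/w[2]
E
python3 - <<'E'
from h import *
s=arm.sense();print(s['time_s'],s['position'],np.round(s['orientation'],3),s['contact_force'],s['width'],arm.pinch_z)
for c in('scene','top'):
    p,d=arm.get_image(c);cv2.imwrite(f'pics/{c}0.png',p)
print(arm.calibration('top'))
for n,z in [('corner_near_left',.033),('corner_near_right',.033),('corner_far_left',.033),('corner_far_right',.033),('plate',.033),('tab_near_left',.025),('tab_near_right',.025),('tab_far_left',.025),('tab_far_right',.025),('weight',.033)]:
    m=arm.mark_of('top',n)
    for k in m[:2]: print(n,round(k['score'],2),np.round(k['location'],1),np.round(px2w('top',*k['location'],z=z),4))
E
```

```text
pics
0.0 [0.25626851 0.62379066 0.20376253] [[-0.925  0.38  -0.001]
 [ 0.38   0.925 -0.002]
 [-0.    -0.002 -1.   ]] [ 0.47395216 -0.07941792  0.66412871] 0.9945488986359027 0.0187
{'fov_y': 49.51003409994359, 'cx': 283.9560013017972, 'cy': 214.1486722968103, 'T': array([[ 0.01756618, -0.98060158,  0.19522289,  0.44403643],
       [-0.99978022, -0.01946161, -0.00779502,  0.01036684],
       [ 0.01144316, -0.19504305, -0.98072792,  1.0570134 ],
       [ 0.        ,  0.        ,  0.        ,  1.        ]])}
corner_near_left 0.98 [235.5 272.3] [0.5133 0.1081 0.033 ]
corner_near_right 0.81 [294.3 267.5] [ 0.5264 -0.0231  0.033 ]
corner_far_left 0.76 [231.3 217.9] [0.6367 0.1224 0.033 ]
corner_far_left 0.17 [213.2 220.2] [0.6306 0.1635 0.033 ]
corner_far_right 0.97 [291.8 213.8] [ 0.649  -0.0157  0.033 ]
corner_far_right 0.69 [109.6 240.1] [0.5804 0.3947 0.033 ]
plate 0.66 [269.  242.2] [0.5825 0.0349 0.033 ]
plate 0.65 [313.7 212.5] [ 0.6531 -0.066   0.033 ]
tab_near_left 0.73 [218.9 270.4] [0.5174 0.1464 0.025 ]
tab_near_right 0.54 [314.2 263.4] [ 0.5372 -0.0683  0.025 ]
tab_far_left 0.58 [214.5 220.1] [0.6323 0.1617 0.025 ]
tab_far_left 0.26 [455.4 210.2] [ 0.6667 -0.3962  0.025 ]
tab_far_right 0.71 [314.7 214.2] [ 0.6508 -0.0689  0.025 ]
weight 0.58 [263.4 246. ] [0.5736 0.0474 0.033 ]
weight 0.58 [295.1 268.1] [ 0.5251 -0.0249  0.033 ]
```

View pics/top0.png

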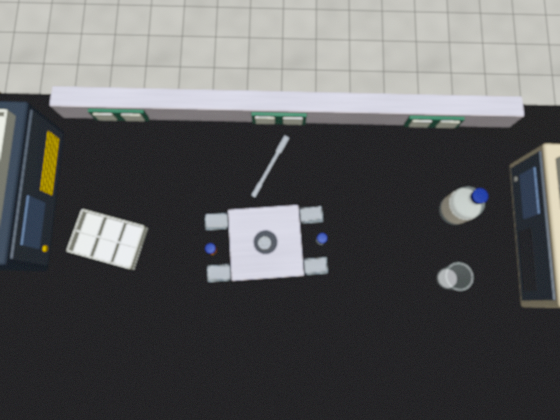

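View pics/scene0.png

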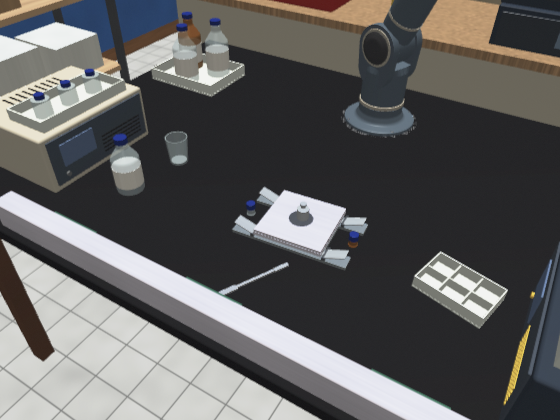

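```bash
python3 - <<'E'
import cv2
p=cv2.imread('pics/top0.png')[185:300,185:345]
cv2.imwrite('pics/top0z.png',cv2.resize(p,None,fx=5,fy=5,interpolation=cv2.INTER_CUBIC))
E
```

```text
(no output)
```

View pics/top0z.png

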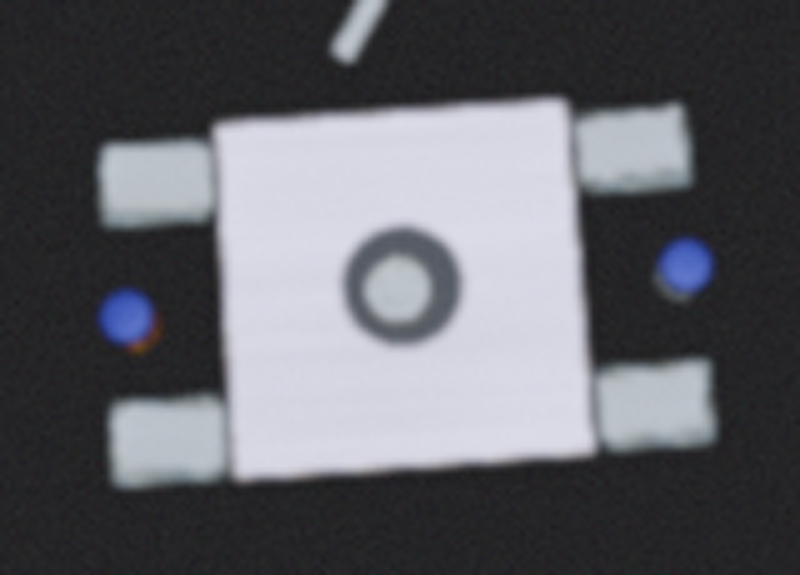

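The top view shows the plate with its corners at about (228,209), (299,205), (304,276) and (232,281). The four tabs stand out left and right, and the vials are between them. Next I fit the plate and compare that with the marks.

```bash
cat >> h.py <<'E'
def plate(img):
    m=cv2.inRange(img[185:300,185:345],(190,185,185),(255,255,255))
    m=cv2.morphologyEx(m,cv2.MORPH_OPEN,np.ones((5,5)))
    cs,_=cv2.findContours(m,cv2.RETR_EXTERNAL,cv2.CHAIN_APPROX_NONE)
    c=max(cs,key=cv2.contourArea)[:,0]+185.
    w=np.array([px2w('top',*q,z=.033)[:2] for q in c],np.float32)
    return cv2.minAreaRect((w*1000).astype(np.float32))
def tool(s,w):
    return np.array(s['orientation']).T@(np.array(w)-s['position'])*100
E
python3 - <<'E'
from h import *
r=plate(cv2.imread('pics/top0.png'));print(r)
yaw=np.radians(r[2] if r[2]<45 else r[2]-90);C=np.array(r[0])/1000
R=np.array([[np.cos(yaw),-np.sin(yaw)],[np.sin(yaw),np.cos(yaw)]])
for n,x,y in [('NL',-60,66),('NR',-60,-66),('FL',60,66),('FR',60,-66),('tNL',-60,118),('tNR',-60,-118),('tFL',60,118),('tFR',60,-118)]:
    print(n,np.round(C+R@[x/1000,y/1000],4))
for q in [(227.5,209.2),(298.5,204.5),(304,276),(231.5,281)]: print(px2w('top',*q,z=.033))
p,d=arm.get_image('top')
for u,v in [(260,220),(240,270),(295,215)]: print(px2w('top',u,v,d=d[v,u]))
for u,v in [(217,222),(218,273),(312,215),(316,266)]: print('tab',px2w('top',u,v,d=d[v,u]))
E
```

```text
((582.75390625, 44.14439010620117), (158.82078552246094, 158.69400024414062), 5.201030731201172)
NL [0.517  0.1044]
NR [ 0.529 -0.027]
FL [0.6365 0.1153]
FR [ 0.6485 -0.0161]
tNL [0.5123 0.1562]
tNR [ 0.5337 -0.0788]
tFL [0.6318 0.1671]
tFR [ 0.6532 -0.0679]
[0.65687976 0.13194294 0.033     ]
[ 0.67119546 -0.03086831  0.033     ]
[ 0.50793497 -0.04500924  0.033     ]
[0.49394313 0.11625029 0.033     ]
[0.6330579  0.05670712 0.03353415]
[0.51867978 0.09829975 0.0324035 ]
[ 0.64608304 -0.02307153  0.03454598]
tab [0.62862419 0.15621927 0.02158161]
tab [0.51202941 0.14899151 0.01839092]
tab [ 0.64933771 -0.06289384  0.02202954]
tab [ 0.53129211 -0.07230354  0.02603031]
```

```bash
python3 - <<'E'
from h import *
s=arm.sense(); print(s['time_s'],tool(s,[.517,.1044,.060]))
E
```

```text
0.65 [-43.85865225 -38.20192985  14.480616  ]
```

```bash
python3 -m handwheel '[{"tx":-43.9,"ty":-38.2,"tz":8,"az":-0.48,"claw":0},{"tx":-43.9,"ty":-38.2,"tz":8,"az":-0.48,"claw":0},{"tx":-43.9,"ty":-38.2,"tz":8,"az":-0.48,"claw":0},{"tx":-43.9,"ty":-38.2,"tz":8,"az":-0.48,"claw":0},{"tx":-43.9,"ty":-38.2,"tz":8,"az":-0.48,"claw":0},{"tx":-43.9,"ty":-38.2,"tz":8,"az":-0.48,"claw":0},{"tx":-43.9,"ty":-38.2,"tz":8,"az":-0.48,"claw":0},{"tx":-43.9,"ty":-38.2,"tz":8,"az":-0.48,"claw":0},{"tx":-43.9,"ty":-38.2,"tz":8,"az":-0.48,"claw":0},{"tx":-43.9,"ty":-38.2,"tz":8,"az":-0.48,"claw":0},{"tx":-43.9,"ty":-38.2,"tz":11,"az":-0.48,"claw":0},{"tx":-43.9,"ty":-38.2,"tz":14.5,"az":-0.48,"claw":0},{"tx":-43.9,"ty":-38.2,"tz":14.5,"az":-0.48,"claw":0},{"tx":-43.9,"ty":-38.2,"tz":14.5,"az":-0.48,"claw":0}]'
python3 - <<'E'
from h import *
s=arm.sense();print(s['time_s'],s['position'],np.round(s['orientation'],3),s['contact_force'],s['width']); print(tool(s,[.517,.1044,.03]))
p,d=arm.get_image('wrist');cv2.imwrite('pics/w1.png',p)
E
```

```text
0.65 [0.25644625 0.62439357 0.20485902] [[-0.925  0.38  -0.   ]
 [ 0.38   0.925  0.   ]
 [ 0.     0.    -1.   ]] [-3.09514892e-04  6.37269810e-01 -4.68265995e-01] 1.0011010894166552
[-43.85878025 -38.202198    17.48061599]invalid input
```

View pics/w1.png

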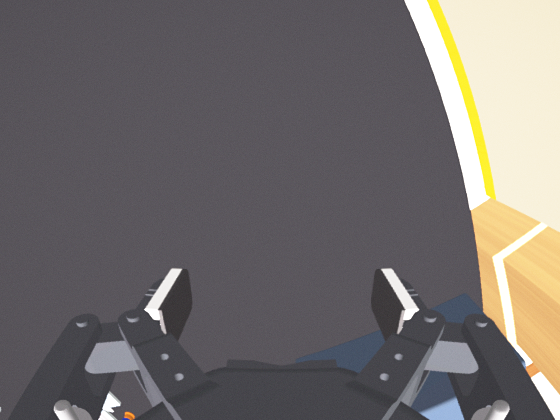

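The call was refused as "invalid input". I'll try one row with every key present.

```bash
python3 -m handwheel '[{"tx":-6,"ty":-5,"tz":1,"ax":0,"ay":0,"az":-0.15,"claw":0}]'; python3 -m handwheel --help | head -20
```

```text
time_s: 0.82
position: [0.2816, 0.5735, 0.197]
orientation: [[-0.974, 0.225, -0.001], [0.225, 0.974, 0.004], [0.002, 0.004, -1.0]]
contact_force: [1.0, -0.7, 0.5]
width: 0.817invalid input: not JSON, or not a number
```

```bash
python3 - <<'E'
from h import *
s=arm.sense();print(s['position'],tool(s,[.517,.1044,.060]),np.degrees(np.arctan2(s['orientation'][1][0],s['orientation'][0][0])))
E
```

```text
[0.28160929 0.57347464 0.19696155] [-33.52366519 -40.45399629  13.47667333] 166.99164665095466
```

```bash
python3 -m handwheel '[{"tx":-33.5,"ty":-40.5,"tz":8,"ax":0,"ay":0,"az":-0.32,"claw":0},{"tx":-33.5,"ty":-40.5,"tz":8,"ax":0,"ay":0,"az":-0.32,"claw":0},{"tx":-33.5,"ty":-40.5,"tz":8,"ax":0,"ay":0,"az":-0.32,"claw":0},{"tx":-33.5,"ty":-40.5,"tz":8,"ax":0,"ay":0,"az":-0.32,"claw":0},{"tx":-33.5,"ty":-40.5,"tz":8,"ax":0,"ay":0,"az":-0.32,"claw":0},{"tx":-33.5,"ty":-40.5,"tz":8,"ax":0,"ay":0,"az":-0.32,"claw":0},{"tx":-33.5,"ty":-40.5,"tz":8,"ax":0,"ay":0,"az":-0.32,"claw":0},{"tx":-33.5,"ty":-40.5,"tz":8,"ax":0,"ay":0,"az":-0.32,"claw":0},{"tx":-33.5,"ty":-40.5,"tz":8,"ax":0,"ay":0,"az":-0.32,"claw":0},{"tx":-33.5,"ty":-40.5,"tz":11,"ax":0,"ay":0,"az":-0.32,"claw":0},{"tx":-33.5,"ty":-40.5,"tz":13.5,"ax":0,"ay":0,"az":-0.32,"claw":0},{"tx":-33.5,"ty":-40.5,"tz":13.5,"ax":0,"ay":0,"az":-0.32,"claw":0}]'
python3 - <<'E'
from h import *
s=arm.sense();print(s['time_s'],s['position'],np.round(s['orientation'],3),s['contact_force'],s['width']); print(tool(s,[.517,.1044,.03]))
p,d=arm.get_image('wrist');cv2.imwrite('pics/w2.png',p)
p,d=arm.get_image('top');cv2.imwrite('pics/t2.png',p)
E
```

```text
time_s: 2.33
position: [0.5133, 0.0962, 0.0605]
orientation: [[-0.997, -0.08, -0.004], [-0.08, 0.997, -0.001], [0.004, -0.001, -1.0]]
contact_force: [0.1, 0.8, -0.1]
width: -0.001
2.325 [0.51330854 0.09622453 0.06049247] [[-0.997 -0.08  -0.004]
 [-0.08   0.997 -0.001]
 [ 0.004 -0.001 -1.   ]] [ 0.1401218   0.75945812 -0.14724193] -0.0014253782470352472
[-0.444815    0.78720944  3.04712984]
```

View pics/w2.png

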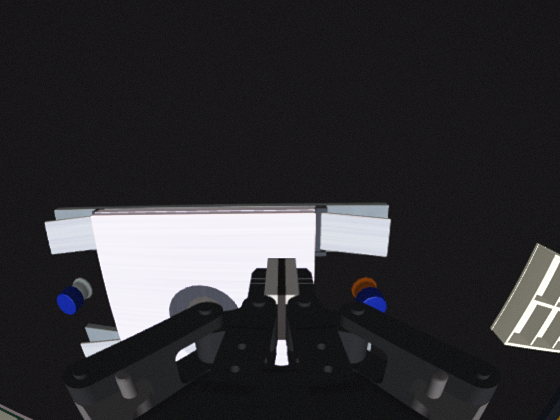

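Fingertip is above the near left corner: tip at about (282,265), near edge at row 210. I correct the offset and go down to just above the plate.

```bash
python3 -m handwheel '[{"tx":-0.4,"ty":0.8,"tz":1.5,"ax":0,"ay":0,"az":0,"claw":0},{"tx":-0.4,"ty":0.8,"tz":2.5,"ax":0,"ay":0,"az":0,"claw":0},{"tx":-0.4,"ty":0.8,"tz":2.7,"ax":0,"ay":0,"az":0,"claw":0},{"tx":-0.4,"ty":0.8,"tz":2.8,"ax":0,"ay":0,"az":0,"claw":0},{"tx":-0.4,"ty":0.8,"tz":2.9,"ax":0,"ay":0,"az":0,"claw":0},{"tx":-0.4,"ty":0.8,"tz":2.9,"ax":0,"ay":0,"az":0,"claw":0}]'
```

```text
time_s: 3.18
position: [0.5181, 0.1049, 0.033]
orientation: [[-0.997, -0.08, 0.0], [-0.08, 0.997, 0.0], [-0.0, 0.0, -1.0]]
contact_force: [0.1, 0.3, 0.4]
width: 0.001
```

```bash
python3 -m handwheel '[{"tx":0,"ty":0,"tz":0.1,"ax":0,"ay":0,"az":0,"claw":0},{"tx":0,"ty":0,"tz":0.2,"ax":0,"ay":0,"az":0,"claw":0},{"tx":0,"ty":0,"tz":0.3,"ax":0,"ay":0,"az":0,"claw":0},{"tx":0,"ty":0,"tz":0.3,"ax":0,"ay":0,"az":0,"claw":0}]'
```

```text
time_s: 3.68
position: [0.5179, 0.1049, 0.0298]
orientation: [[-0.997, -0.08, -0.0], [-0.08, 0.997, 0.0], [0.0, 0.0, -1.0]]
contact_force: [0.1, -0.6, -0.1]
width: 0.0
```

```bash
python3 -m handwheel '[{"tx":0,"ty":0,"tz":0.1,"ax":0,"ay":0,"az":0,"claw":0},{"tx":0,"ty":0,"tz":0.2,"ax":0,"ay":0,"az":0,"claw":0},{"tx":0,"ty":0,"tz":0.2,"ax":0,"ay":0,"az":0,"claw":0}]'
python3 - <<'E'
from h import *
p,d=arm.get_image('wrist');cv2.imwrite('pics/w3.png',p)
p,d=arm.get_image('scene');cv2.imwrite('pics/s3.png',cv2.resize(p[150:300,200:400],None,fx=4,fy=4))
E
```

```text
time_s: 4.05
position: [0.518, 0.1049, 0.0278]
orientation: [[-0.997, -0.08, -0.0], [-0.08, 0.997, 0.0], [0.0, 0.0, -1.0]]
contact_force: [-0.3, 0.5, -0.6]
width: -0.003
```

View pics/s3.png

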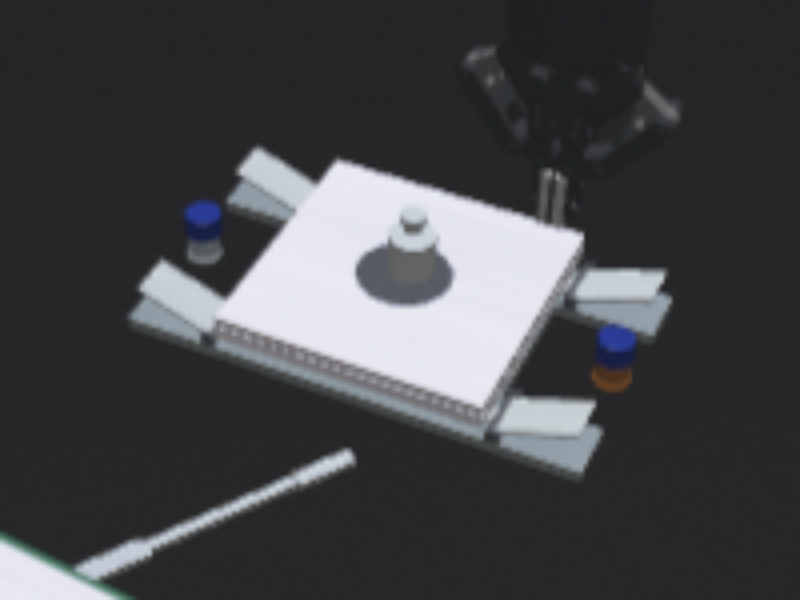

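The scene view shows the finger at about (550,220) in the enlarged crop, behind the plate's near edge. It isn't on the plate, so my plate position and the tool position disagree. I raise the tool and check.

```bash
python3 -m handwheel '[{"tx":0,"ty":0,"tz":-2,"ax":0,"ay":0,"az":0,"claw":0},{"tx":0,"ty":0,"tz":-3.5,"ax":0,"ay":0,"az":0,"claw":0},{"tx":0,"ty":0,"tz":-3.5,"ax":0,"ay":0,"az":0,"claw":0}]'
python3 - <<'E'
from h import *
s=arm.sense();P=s['position'];print(P)
for cam in('top','scene'):
    p,d=arm.get_image(cam);c=arm.calibration(cam);f=210/np.tan(np.radians(c['fov_y'])/2);T=np.array(c['T'])
    q=T[:3,:3].T@(P-T[:3,3]);u,v=c['cx']+f*q[0]/q[2],c['cy']+f*q[1]/q[2];print(cam,u,v)
    cv2.imwrite(f'pics/{cam}4raw.png',p)
    cv2.circle(p,(int(u*1),int(v)),2,(0,0,255),-1)
    x0,y0=(185,150) if cam=='top' else (200,150)
    cv2.imwrite(f'pics/{cam}4.png',cv2.resize(p[y0:y0+150,x0:x0+200],None,fx=4,fy=4))
    if cam=='scene':
        for q in [(200+338/4,150+162/4),(200+583/4,150+235/4),(200+482/4,150+413/4),(200+217/4,150+322/4)]: print(px2w('scene',*q,z=.033), px2w('scene',*q,d=d[int(q[1]),int(q[0])]))
E
```

```text
time_s: 4.53
position: [0.5191, 0.1052, 0.0641]
orientation: [[-0.997, -0.08, 0.003], [-0.08, 0.997, 0.001], [-0.003, 0.001, -1.0]]
contact_force: [-0.5, -0.1, 0.1]
width: 0.004
[0.51907024 0.10517128 0.06407619]
top 235.62124839696855 268.66858469002756
scene 338.5901300053219 201.53411069807805
[ 0.51288668 -0.03991002  0.033     ] [ 0.47441084 -0.06174265 -0.00082985]
[0.49797366 0.11654611 0.033     ] [ 0.45551094  0.10077259 -0.00367371]
[0.65959392 0.13376002 0.033     ] [0.65533459 0.13190956 0.02844693]
[ 0.67299461 -0.02319109  0.033     ] [ 0.66960883 -0.02548888  0.02930796]
```

View pics/top4.png

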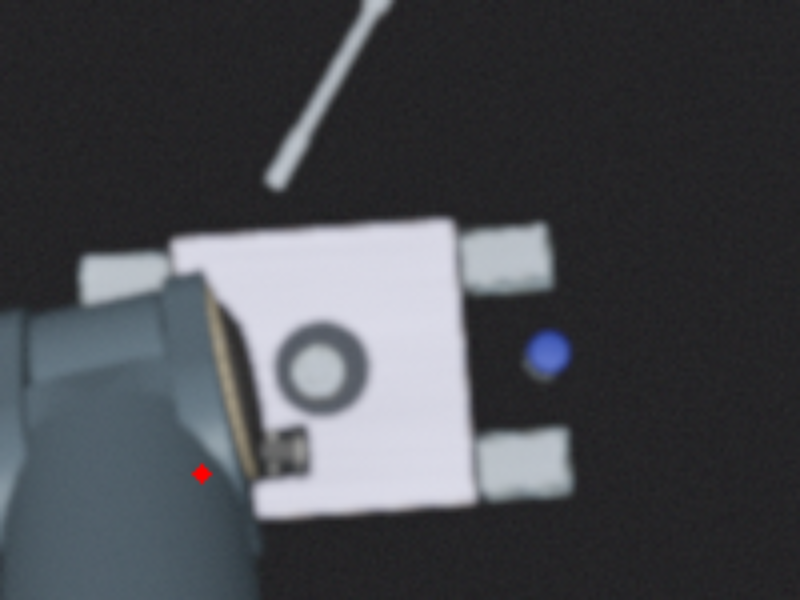

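View pics/scene4.png

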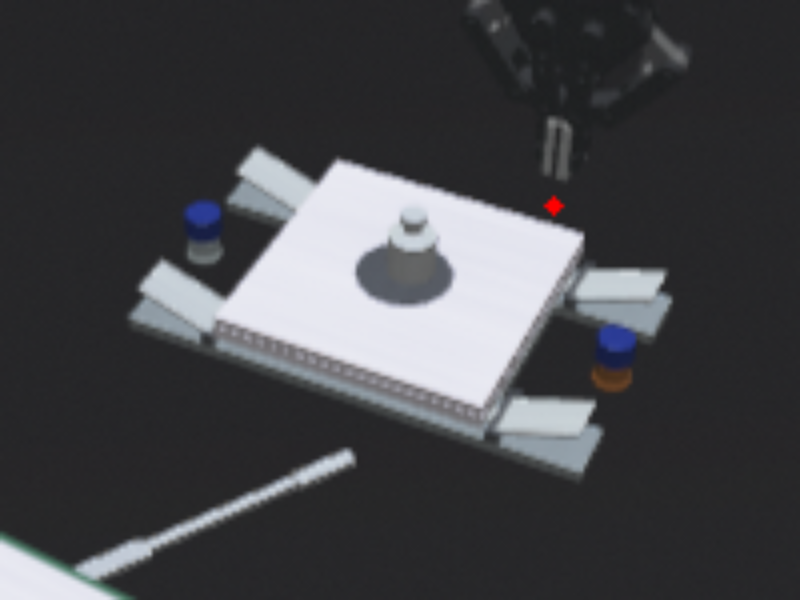

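View pics/w3.png

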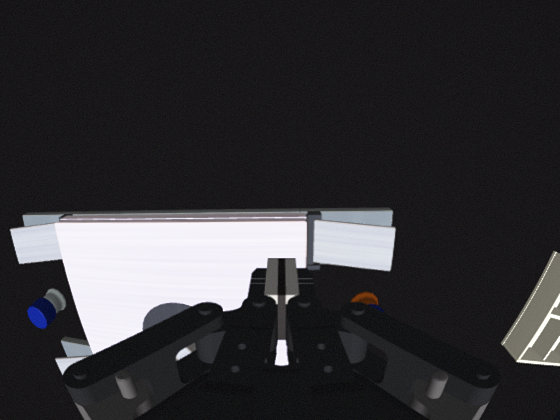

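```bash
cat >> h.py <<'E'
def wproj(P,c=None):
    c=arm.calibration('wrist');f=210/np.tan(np.radians(c['fov_y'])/2);T=np.array(c['T_tool_cam'])
    q=T[:3,:3].T@(np.array(P)-T[:3,3]);r=np.hypot(q[0],q[1]);a=np.arctan2(r,q[2])
    return c['cx']+f*a*q[0]/r,c['cy']+f*a*q[1]/r
def wray(u,v):
    c=arm.calibration('wrist');f=210/np.tan(np.radians(c['fov_y'])/2);T=np.array(c['T_tool_cam'])
    x,y=u-c['cx'],v-c['cy'];r=np.hypot(x,y);a=r/f
    return T[:3,:3]@[np.sin(a)*x/r,np.sin(a)*y/r,np.cos(a)],T[:3,3]
E
python3 - <<'E'
from h import *
c=arm.calibration('wrist');print(c['fov_y'],c['cx'],c['cy'],np.round(c['T_tool_cam'],3))
print('TCP at',wproj([0,0,0.]),wproj([0,0,-.02]))
s=arm.sense();print(s['position'])
p,d=arm.get_image('wrist');cv2.imwrite('pics/w4.png',p)
for u,v in [(282,262),(282,275),(250,240),(300,230)]:
    r,t=wray(u,v);cam=np.array(c['T_tool_cam'])[:3,:3].T@r
    tp=t+r*d[v,u]/cam[2]; print((u,v),d[v,u],'tool',np.round(tp,4),'world',np.round(s['position']+np.array(s['orientation'])@tp,4))
p,d=arm.get_image('scene')
for (u,v) in [(556,165),(556,172),(558,150)]:
    for du in (-1,0,1): print(px2w('scene',200+u/4+du,150+v/4,d=d[150+v//4,200+u//4+du]))
E
```

```text
65.70646984690485 281.19320015387376 213.68133127516714 [[ 0.001 -0.956 -0.295  0.077]
 [ 1.     0.001  0.     0.   ]
 [ 0.    -0.295  0.956 -0.17 ]
 [ 0.     0.     0.     1.   ]]
TCP at (np.float64(280.98782629192493), np.float64(254.79657664482835)) (np.float64(280.9542559523826), np.float64(270.716507241845))
[0.51786647 0.10490682 0.06279489]
(282, 262) 0.14665782 tool [ 0.0129  0.0005 -0.0364] world [0.505  0.1043 0.0992]
(282, 275) 0.13467385 tool [ 0.0128  0.0005 -0.049 ] world [0.505  0.1043 0.1118]
(250, 240) 0.21304604 tool [-0.0023 -0.0204  0.0284] world [0.5218 0.0847 0.0344]
(300, 230) 0.2117942 tool [0.0045 0.0124 0.0292] world [0.5124 0.1169 0.0336]
[0.52724137 0.10422849 0.09837793]
[0.52973219 0.10756345 0.10135223]
[0.52830392 0.10933237 0.10113589]
[0.53074577 0.10609282 0.09655376]
[0.5269265  0.10691941 0.09438006]
[0.52725217 0.10939314 0.09560209]
[0.53007154 0.10554056 0.11109654]
[0.53107539 0.10826178 0.11282506]
[0.5287021  0.10963996 0.11184984]
```

View pics/w4.png

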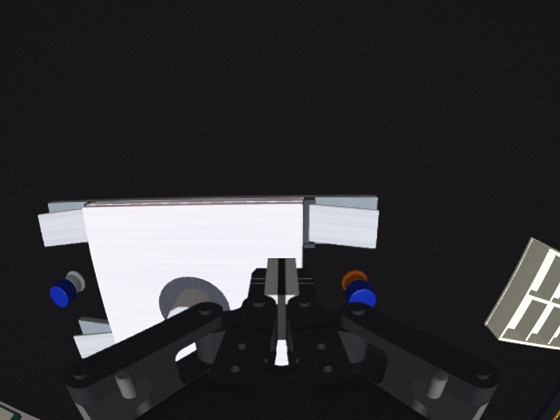

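Both cameras' depth readings put the real fingertip about 30 mm higher than the reported TCP (z around 0.095 against 0.063). Horizontally they agree. I'll measure that offset better before pressing.

```bash
python3 - <<'E'
from h import *
s=arm.sense();print(s['position'])
c=arm.calibration('wrist');M=np.array(c['T_tool_cam'])[:3,:3]
p,d=arm.get_image('wrist')
for v in range(250,268,2):
    o=[]
    for u in (276,282,288):
        r,t=wray(u,v);tp=t+r*d[v,u]/(M.T@r)[2];o+=list(np.round(tp*1000,1))
    print(v,o,p[v,276])
p,d=arm.get_image('scene')
W=np.array([px2w('scene',u,v,d=d[v,u]) for v in range(170,215) for u in range(320,360)])
m=(abs(W[:,0]-.523)<.02)&(abs(W[:,1]-.107)<.015)&(W[:,2]>.045)
print(np.sort(W[m,2])[:20].round(4))
E
```

```text
[0.51751856 0.10479372 0.06229938]
250 [np.float64(-9.5), np.float64(-3.3), np.float64(28.7), np.float64(-9.2), np.float64(0.7), np.float64(28.0), np.float64(-9.4), np.float64(4.6), np.float64(28.5)] [249 241 243]
252 [np.float64(-11.2), np.float64(-3.4), np.float64(29.2), np.float64(-10.6), np.float64(0.7), np.float64(27.9), np.float64(-10.6), np.float64(4.6), np.float64(28.0)] [248 240 242]
254 [np.float64(-12.6), np.float64(-3.4), np.float64(29.1), np.float64(-12.2), np.float64(0.7), np.float64(28.3), np.float64(-12.5), np.float64(4.7), np.float64(28.8)] [249 239 242]
256 [np.float64(-14.2), np.float64(-3.4), np.float64(29.3), np.float64(-13.7), np.float64(0.7), np.float64(28.4), np.float64(-13.3), np.float64(4.7), np.float64(27.4)] [253 247 248]
258 [np.float64(12.8), np.float64(-2.3), np.float64(-31.8), np.float64(13.2), np.float64(0.5), np.float64(-32.6), np.float64(13.1), np.float64(3.3), np.float64(-32.6)] [113 105 105]
260 [np.float64(13.1), np.float64(-2.3), np.float64(-34.8), np.float64(12.9), np.float64(0.5), np.float64(-34.2), np.float64(12.6), np.float64(3.3), np.float64(-33.6)] [90 91 93]
262 [np.float64(13.0), np.float64(-2.2), np.float64(-36.6), np.float64(12.9), np.float64(0.5), np.float64(-36.4), np.float64(12.4), np.float64(3.2), np.float64(-35.4)] [89 93 94]
264 [np.float64(13.0), np.float64(-2.2), np.float64(-38.7), np.float64(12.6), np.float64(0.5), np.float64(-37.9), np.float64(13.1), np.float64(3.2), np.float64(-38.9)] [90 89 93]
266 [np.float64(12.6), np.float64(-2.2), np.float64(-40.0), np.float64(12.8), np.float64(0.5), np.float64(-40.3), np.float64(12.8), np.float64(3.1), np.float64(-40.3)] [92 93 96]
[0.0901 0.0912 0.0918 0.0922 0.0927 0.0932 0.0934 0.0935 0.0945 0.0951
 0.0953 0.0961 0.0963 0.0963 0.0965 0.0966 0.0977 0.0977 0.0981 0.0983]
```

The real tip sits about 31 mm above the reported TCP, so plate contact should come at TCP z ≈ 0.002. I go down carefully, with small force-checked steps.

```bash
python3 -m handwheel '[{"tx":0,"ty":0,"tz":3,"ax":0,"ay":0,"az":0,"claw":0},{"tx":0,"ty":0,"tz":5,"ax":0,"ay":0,"az":0,"claw":0},{"tx":0,"ty":0,"tz":5.6,"ax":0,"ay":0,"az":0,"claw":0},{"tx":0,"ty":0,"tz":5.6,"ax":0,"ay":0,"az":0,"claw":0}]'
python3 -m handwheel '[{"tx":0,"ty":0,"tz":0.1,"ax":0,"ay":0,"az":0,"claw":0},{"tx":0,"ty":0,"tz":0.2,"ax":0,"ay":0,"az":0,"claw":0},{"tx":0,"ty":0,"tz":0.3,"ax":0,"ay":0,"az":0,"claw":0},{"tx":0,"ty":0,"tz":0.3,"ax":0,"ay":0,"az":0,"claw":0}]'
```

```text
time_s: 5.32
position: [0.5179, 0.1049, 0.0066]
orientation: [[-0.997, -0.08, -0.001], [-0.08, 0.997, -0.0], [0.001, -0.0, -1.0]]
contact_force: [0.2, -0.5, 0.2]
width: -0.0
time_s: 5.82
position: [0.5185, 0.1051, 0.0042]
orientation: [[-0.997, -0.08, 0.001], [-0.08, 0.997, 0.0], [-0.001, 0.0, -1.0]]
contact_force: [0.8, 0.3, 2.4]
width: -0.001
```

Contact starts at z ≈ 0.0045 with 2.4 N. I press 4 mm further in small steps.

```bash
python3 -m handwheel '[{"tx":0,"ty":0,"tz":0.1,"ax":0,"ay":0,"az":0,"claw":0},{"tx":0,"ty":0,"tz":0.15,"ax":0,"ay":0,"az":0,"claw":0},{"tx":0,"ty":0,"tz":0.15,"ax":0,"ay":0,"az":0,"claw":0}]'
```

```text
time_s: 6.2
position: [0.5183, 0.105, 0.0025]
orientation: [[-0.997, -0.08, 0.001], [-0.08, 0.997, 0.0], [-0.001, 0.0, -1.0]]
contact_force: [0.2, 0.1, 3.8]
width: -0.001
```

```bash
python3 -m handwheel '[{"tx":0,"ty":0,"tz":0.1,"ax":0,"ay":0,"az":0,"claw":0},{"tx":0,"ty":0,"tz":0.15,"ax":0,"ay":0,"az":0,"claw":0},{"tx":0,"ty":0,"tz":0.15,"ax":0,"ay":0,"az":0,"claw":0}]'
```

```text
time_s: 6.58
position: [0.5184, 0.1051, 0.0013]
orientation: [[-0.997, -0.08, 0.001], [-0.08, 0.997, 0.0], [-0.001, 0.0, -1.0]]
contact_force: [-1.3, -0.5, 6.9]
width: -0.0
```

```bash
python3 -m handwheel '[{"tx":0,"ty":0,"tz":0.1,"ax":0,"ay":0,"az":0,"claw":0},{"tx":0,"ty":0,"tz":0.2,"ax":0,"ay":0,"az":0,"claw":0},{"tx":0,"ty":0,"tz":0.2,"ax":0,"ay":0,"az":0,"claw":0}]'
```

```text
time_s: 6.95
position: [0.5188, 0.1055, 0.0005]
orientation: [[-0.997, -0.08, 0.001], [-0.08, 0.997, 0.001], [-0.002, 0.001, -1.0]]
contact_force: [-1.7, -0.1, 15.6]
width: 0.004
```

```bash
python3 - <<'E'
from h import *
s=arm.sense();print(s['position'],s['contact_force'])
p,d=arm.get_image('wrist');cv2.imwrite('pics/w5.png',p)
p,d=arm.get_image('scene');cv2.imwrite('pics/s5.png',cv2.resize(p[150:300,200:400],None,fx=4,fy=4))
def cpts(q): 
    return px2w('scene',*q,d=float(np.median(d[q[1]-1:q[1]+2,q[0]-1:q[0]+2])))
import itertools
m=cv2.imread('pics/scene0.png')
W=np.array([px2w('scene',u,v,d=d[v,u]) for v in range(190,255) for u in range(255,345)])
C=np.array([.5828,.0441]);y=np.radians(5.2);R=np.array([[np.cos(y),np.sin(y)],[-np.sin(y),np.cos(y)]])
L=(W[:,:2]-C)@R.T;k=(abs(L)<.075).all(1)&(np.hypot(*L.T)>.035)&(abs(W[:,2]-.032)<.008)&~((L[:,0]<-.03)&(L[:,1]>.03))
A=np.c_[L[k],np.ones(k.sum())];print(k.sum(),np.linalg.lstsq(A,W[k,2],rcond=None)[0])
E
```

```text
[5.18806548e-01 1.05481639e-01 5.10295485e-04] [-1.7198727  -0.07145553 15.61509779]Traceback (most recent call last):
  File "<stdin>", line 9, in <module>
  File "h.py", line 4, in px2w
    c=arm.calibration(cam);f=210/np.tan(np.radians(c['fov_y'])/2)
ValueError: time passes only in moves, steps and waits
```

View pics/s5.png

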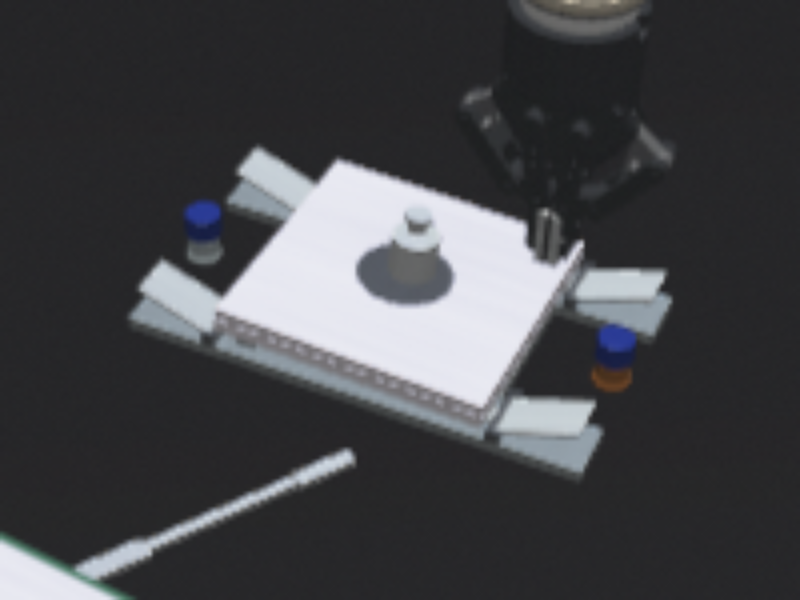

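The dip of about 4 mm, soft and then stiff, and the raised far-right side in the picture suggest the near left corner. I measure the plate's tilt by depth while still pressing.

```bash
cat >> h.py <<'E'
def cloud(cam,d):
    c=arm.calibration(cam);f=210/np.tan(np.radians(c['fov_y'])/2);T=np.array(c['T'])
    v,u=np.mgrid[:420,:560];X=np.stack([(u-c['cx'])/f*d,(v-c['cy'])/f*d,d],-1)
    return X@T[:3,:3].T+T[:3,3]
CP=np.array([.5828,.0441]);yw=np.radians(5.2);RP=np.array([[np.cos(yw),np.sin(yw)],[-np.sin(yw),np.cos(yw)]])
def tilt():
    for cam in('scene',):
        p,d=arm.get_image(cam);W=cloud(cam,d).reshape(-1,3)
        L=(W[:,:2]-CP)@RP.T
        k=(abs(L)<.072).all(1)&(np.hypot(*L.T)>.04)&(abs(W[:,2]-.033)<.01)&~((L[:,0]<-.02)&(L[:,1]>.02))
        A=np.c_[L[k],np.ones(k.sum())];z=W[k,2]
        x=np.linalg.lstsq(A,z,rcond=None)[0];r=z-A@x;g=abs(r)<.003
        x=np.linalg.lstsq(A[g],z[g],rcond=None)[0];print(cam,k.sum(),'slope x,y',x.round(4),'rms',r[g].std().round(4))
    return p
E
python3 - <<'E'
from h import *
tilt()
E
python3 -m handwheel '[{"tx":0,"ty":0,"tz":-0.5,"ax":0,"ay":0,"az":0,"claw":0},{"tx":0,"ty":0,"tz":-2,"ax":0,"ay":0,"az":0,"claw":0},{"tx":0,"ty":0,"tz":-3,"ax":0,"ay":0,"az":0,"claw":0},{"tx":0,"ty":0,"tz":-3,"ax":0,"ay":0,"az":0,"claw":0}]'
python3 - <<'E'
from h import *
p=tilt();cv2.imwrite('pics/s6.png',cv2.resize(p[150:300,200:400],None,fx=4,fy=4))
E
```

```text
scene 1575 slope x,y [ 0.0397 -0.0402  0.0331] rms 0.0012
time_s: 7.6
position: [0.5184, 0.105, 0.0297]
orientation: [[-0.997, -0.08, 0.001], [-0.08, 0.997, 0.001], [-0.001, 0.0, -1.0]]
contact_force: [-0.2, -0.5, 0.5]
width: 0.003
scene 1626 slope x,y [0.0014 0.001  0.0331] rms 0.0013
```

View pics/s6.png

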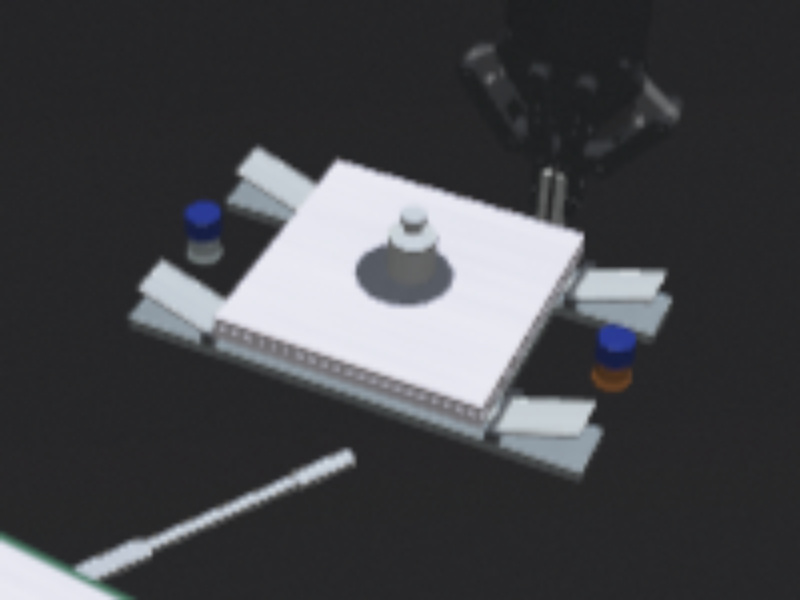

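Tilt under the finger was 0.056 rad, dipping at the near left, and the plate is level again when released. Near left is the short corner. Now I locate its tab from the depth cloud.

```bash
python3 - <<'E'
from h import *
p,d=arm.get_image('scene');W=cloud('scene',d).reshape(-1,3)
L=(W[:,:2]-CP)@RP.T
k=(L[:,0]<-.02)&(L[:,0]>-.1)&(L[:,1]>.086)&(L[:,1]<.14)&(W[:,2]>.014)&(W[:,2]<.04)
b=p.reshape(-1,3).min(1)>140; k&=b
print(k.sum());print('x',np.percentile(L[k,0],[2,50,98]),'y',np.percentile(L[k,1],[2,50,98]),'z',np.percentile(W[k,2],[2,98]))
for n in ('tab_near_left',):
    for q in arm.mark_of('scene',n)[:2]: 
        w=px2w('scene',*q['location'],z=.025);print(q['score'],w,(w[:2]-CP)@RP.T)
k0=cv2.imread('pics/top0.png')[:,:,:];pt,dt=arm.get_image('top')
s=arm.sense()
for lx in(-.055,-.060):
  t=np.r_[CP+RP.T@[lx,.114],.0]; t[2]=s['position'][2];print(lx,t,tool(s,t))
# from initial top picture: tab quad, pixels at z~.02
for q in [(185+110/5,185+403/5),(185+220/5,185+397/5),(185+225/5,185+480/5),(185+115/5,185+487/5)]:
    w=px2w('top',*q,z=.022);print(((w[:2]-CP)@RP.T).round(4))
E
```

```text
128
x [-0.07302302 -0.05987588 -0.04624579] y [0.08999509 0.1115354  0.13077449] z [0.01447496 0.02978168]
0.74 [0.52354432 0.16326197 0.025     ] [-0.04821185  0.12404204]
-0.055 [0.51769424 0.15264603 0.02846057] [-3.97412767e-01  4.76282821e+00 -7.50376486e-04]
-0.06 [0.51271482 0.15219287 0.02846057] [ 1.02559411e-01  4.75757739e+00 -2.49850482e-04]
[-0.0428  0.1344]
[-0.0437  0.0847]
[-0.0811  0.0844]
[-0.0806  0.1337]
```

```bash
python3 -m handwheel '[{"tx":0.1,"ty":2.4,"tz":0,"ax":0,"ay":0,"az":0,"claw":0},{"tx":0.1,"ty":4.7,"tz":0,"ax":0,"ay":0,"az":0,"claw":0},{"tx":0.1,"ty":4.7,"tz":1.5,"ax":0,"ay":0,"az":0,"claw":0},{"tx":0.1,"ty":4.7,"tz":2.5,"ax":0,"ay":0,"az":0,"claw":0},{"tx":0.1,"ty":4.7,"tz":2.5,"ax":0,"ay":0,"az":0,"claw":0}]'
python3 - <<'E'
from h import *
p=tilt();cv2.imwrite('pics/s7.png',cv2.resize(p[150:300,200:400],None,fx=4,fy=4))
E
```

```text
time_s: 8.43
position: [0.5122, 0.1499, 0.0023]
orientation: [[-0.997, -0.078, -0.003], [-0.078, 0.997, -0.002], [0.003, -0.001, -1.0]]
contact_force: [-0.7, -0.3, -0.9]
width: -0.001
scene 1633 slope x,y [ 0.0009 -0.0004  0.0332] rms 0.0012
```

View pics/s7.png

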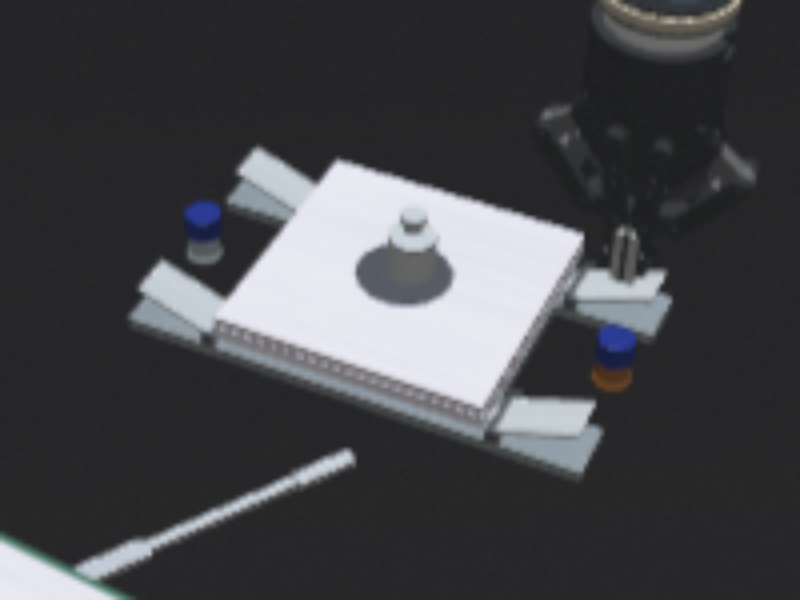

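The finger (about (625,280)) is centred over the near left tab. I press down in steps.

```bash
python3 -m handwheel '[{"tx":0,"ty":0,"tz":0.3,"ax":0,"ay":0,"az":0,"claw":0},{"tx":0,"ty":0,"tz":0.5,"ax":0,"ay":0,"az":0,"claw":0},{"tx":0,"ty":0,"tz":0.7,"ax":0,"ay":0,"az":0,"claw":0},{"tx":0,"ty":0,"tz":0.9,"ax":0,"ay":0,"az":0,"claw":0},{"tx":0,"ty":0,"tz":0.9,"ax":0,"ay":0,"az":0,"claw":0}]'
```

```text
time_s: 9.1
position: [0.5135, 0.1525, -0.0043]
orientation: [[-0.997, -0.081, 0.001], [-0.081, 0.997, 0.001], [-0.001, 0.001, -1.0]]
contact_force: [-1.5, 1.2, 5.7]
width: -0.002
```

```bash
python3 -m handwheel '[{"tx":0,"ty":0,"tz":0.2,"ax":0,"ay":0,"az":0,"claw":0},{"tx":0,"ty":0,"tz":0.4,"ax":0,"ay":0,"az":0,"claw":0},{"tx":0,"ty":0,"tz":0.6,"ax":0,"ay":0,"az":0,"claw":0},{"tx":0,"ty":0,"tz":0.8,"ax":0,"ay":0,"az":0,"claw":0},{"tx":0,"ty":0,"tz":0.8,"ax":0,"ay":0,"az":0,"claw":0}]'
```

```text
time_s: 9.72
position: [0.5134, 0.154, -0.0122]
orientation: [[-0.997, -0.082, 0.001], [-0.082, 0.997, 0.003], [-0.001, 0.003, -1.0]]
contact_force: [-2.6, 2.3, 7.4]
width: -0.002
```

```bash
python3 -m handwheel '[{"tx":0,"ty":0,"tz":0.2,"ax":0,"ay":0,"az":0,"claw":0},{"tx":0,"ty":0,"tz":0.4,"ax":0,"ay":0,"az":0,"claw":0},{"tx":0,"ty":0,"tz":0.5,"ax":0,"ay":0,"az":0,"claw":0},{"tx":0,"ty":0,"tz":0.5,"ax":0,"ay":0,"az":0,"claw":0}]'
```

```text
time_s: 10.22
position: [0.5136, 0.1542, -0.015]
orientation: [[-0.997, -0.081, 0.001], [-0.081, 0.997, 0.003], [-0.001, 0.003, -1.0]]
contact_force: [-8.6, 2.4, 24.9]
width: 0.006
```

The force jumped to 25 N, so the tab has met its stop. I lift off and look.

```bash
python3 -m handwheel '[{"tx":0,"ty":0,"tz":-1,"ax":0,"ay":0,"az":0,"claw":0},{"tx":0,"ty":0,"tz":-4,"ax":0,"ay":0,"az":0,"claw":0},{"tx":0,"ty":0,"tz":-8,"ax":0,"ay":0,"az":0,"claw":0},{"tx":0,"ty":0,"tz":-12,"ax":0,"ay":0,"az":0,"claw":0},{"tx":0,"ty":0,"tz":-12,"ax":0,"ay":0,"az":0,"claw":0}]'
python3 - <<'E'
from h import *
p=tilt();cv2.imwrite('pics/s8.png',cv2.resize(p[150:300,200:400],None,fx=4,fy=4))
p,d=arm.get_image('scene');W=cloud('scene',d).reshape(-1,3);b=p.reshape(-1,3).min(1)>130
L=(W[:,:2]-CP)@RP.T
for n,sx,sy in(('NL',-1,1),('NR',-1,-1),('FL',1,1),('FR',1,-1)):
    k=b&(abs(L[:,0]*sx-.06)<.010)&(L[:,1]*sy>.092)&(L[:,1]*sy<.13)&(W[:,2]<.045)&(W[:,2]>.004)
    a=np.polyfit(L[k,1]*sy,W[k,2],1);print(n,k.sum(),'angle',np.arctan(a[0]).round(3),'z at 114',np.polyval(a,.115).round(4))
E
```

```text
time_s: 10.85
position: [0.5157, 0.1523, 0.105]
orientation: [[-0.997, -0.08, 0.007], [-0.08, 0.997, 0.003], [-0.007, 0.002, -1.0]]
contact_force: [-0.3, 0.7, 0.2]
width: -0.002
scene 1641 slope x,y [ 0.0024 -0.0011  0.0331] rms 0.0013
NL 95 angle 0.016 z at 114 0.0116
NR 115 angle 0.18 z at 114 0.0201
FL 156 angle 0.118 z at 114 0.0182
FR 137 angle 0.206 z at 114 0.0208
```

View pics/s8.png

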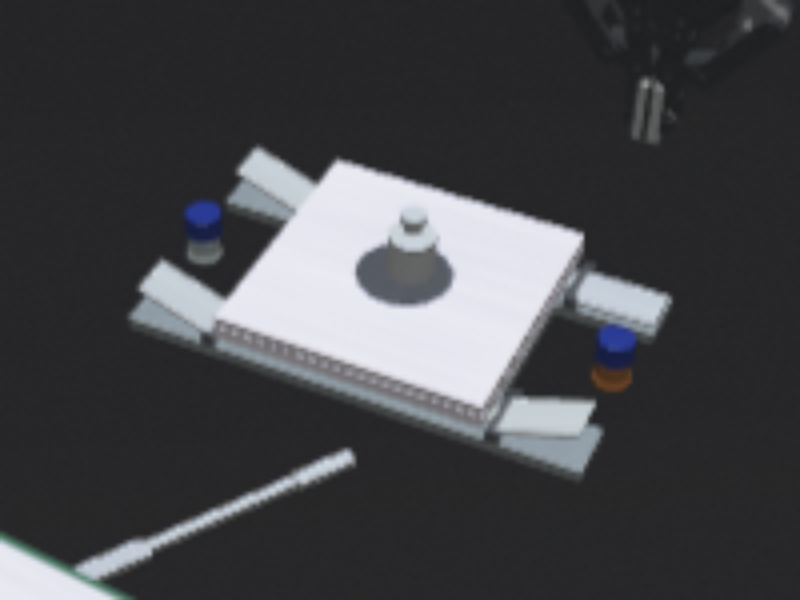

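The near left tab lies flat (z 11.6 mm, slope 0.016) and the plate is level (about 0.003 rad). The other three tabs, the weight and the vials look unchanged. I let the arm settle, then hand in.

```bash
python3 -m handwheel '[{"tx":0,"ty":0,"tz":0,"ax":0,"ay":0,"az":0,"claw":0},{"tx":0,"ty":0,"tz":0,"ax":0,"ay":0,"az":0,"claw":0},{"tx":0,"ty":0,"tz":0,"ax":0,"ay":0,"az":0,"claw":0},{"tx":0,"ty":0,"tz":0,"ax":0,"ay":0,"az":0,"claw":0}]'
python3 - <<'E'
from h import *
tilt();print(arm.finish_job())
E
```

```text
time_s: 11.45
position: [0.5131, 0.1517, 0.1015]
orientation: [[-0.997, -0.08, -0.001], [-0.08, 0.997, -0.0], [0.001, -0.0, -1.0]]
contact_force: [0.1, -0.1, -0.1]
width: 0.001
scene 1631 slope x,y [ 0.0011 -0.0003  0.0332] rms 0.0013
the job is handed in; nothing more can be done
None
```

The near left corner was the badly supported one, and I pressed its shim tab flat. The job was handed in at about 11.5 s, and no verdict was reported.

**Finding the corner:** I pressed only the near left corner. It dipped about 4 mm, softly and then stiffly. The plate tilted 0.056 rad towards that corner and sprang back level when released.

**Pressing the tab:** the force stayed at about 6 to 7 N on the way down, then jumped to 25 N at the stop.

**Last checks:**
- **Near left tab:** it lies flat, with its top at 11.6 mm and a slope of about 0.02 rad.
- **Plate:** it is level within about 0.001 rad.
- **Other tabs and things:** the other three tabs, the weight, both vials and the spatula look unmoved. The reagent bottle, beaker and tray were outside the last close-up, but the arm came nowhere near the bottle or beaker and passed well above the tray.
- **Gripper:** it is clear of everything, with no contact force.

**What disagreed or was not checked:**
- **Fingertip height:** the real fingertip sat about 29 to 31 mm above the reported TCP. My first press at the nominal height therefore touched nothing, and I corrected for it using the cameras and the contact force.
- **Standing tab angles:** my depth fit gave 0.12 to 0.21 rad for the three standing tabs, less than the expected 0.4. I think it mixed in the base strips below them, so I relied on the picture there.
- **Rocking:** I did not press the corner again after shimming to confirm that the rocking is gone.

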